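# Wedge a short-legged stool level

### The arm

A 6-joint arm with a two-finger parallel gripper is mounted at the origin on the work surface. World frame = base frame: x ahead of the robot, y to its left, z up, the work surface at z = 0. Lengths are in m, angles in rad, forces in N, time in s.
With the tool pointing down it reaches from about 0.275 to 1 m from the base axis. Payload 8.4 kg.
Tool frame: the origin (TCP) lies where the fingers leave the gripper's body, on its centre line; the fingertips stand 73 mm ahead of it and the grasp point (between the pads) lies 54 mm ahead of it; x points along the fingers, z is the direction in which the jaws open and shut, and the axes are right-handed (so a half turn about x gives the same grasp; the last joint's range is limited). The gripper opens to 85 mm and grips with 20 to 120 N. Pads are 22 mm wide; open, the fingers measure 114 mm over their backs; the gripper's body (76 mm by 85 mm) begins 54 mm behind the grasp point. The pads swing forward as they close: fully open they stand 13 mm farther back than shut.
Start: joints at [1.347, 0.353, 1.633, -0, 1.155, -0.002], TCP at [0.137, 0.61, 0.304] pointing down, gripper open.
Joint ranges: [-2.63, 2.63], [-0.92, 2.1], [0.06, 2.66], [-1.3, 4.44], [0, 2.69], [-3.02, 3.02]. Speed limits (rad/s): [2.22, 2.22, 2.79, 3.14, 3.14, 3.14].

### API

Orientations are given as a 3x3 rotation matrix whose columns are the frame's x, y, z axes.
In Python, from bench import r, imaging, order, nets gives the robot as it stands. The module is installed in compiled form; this text tells all that it offers.
- The arm moves only by the shell command python3 -m handwheel 'ROWS' [FORCE]. ROWS is JSON, a list of rows, each an object with "jaw": the opening, from 0 (shut) to 1 (fully open); "offset": the shift along the world's x, y, z in m, a list of three; "rotation": the turn, a rotation vector about the world's x, y, z in rad, a list of three. In form: [{"jaw": jaw, "offset": [tx, ty, tz], "rotation": [ax, ay, az]}, ...]. A call has 1 to 5 rows; each row shifts and turns the commanded pose from where the row before left it; what a row does not reach is not made up. A row lasts 1/12 s, in which the tool goes at most 41.7 mm and 7.16 degrees, less where a joint would pass 70% of its speed; a pose out of reach is approached as far as the arm can. A call with a gripper value outside its range is refused whole. The fingers move at their own pace and stop on an object; FORCE is the grip in N (left out, the last holds). Time passes only in rows, so rows that do not move let the fingers close. It gives the time, the measured TCP pose, the force and the opening at its end, in the units of the state.
- r.observe(): the state, without advancing time (a new reading comes with each control period).
- imaging.camera(name): name is "scene" or "top" or "wrist"; returns (picture, depth): 384x512x3 uint8, red, green, blue; 384x512 float32, m along the optical axis (not along the pixel's ray), 0 where there is no reading.
- imaging.get_calibration(name): a dict with "K" (3x3 intrinsics, pixels), "rvec" (rotation vector, rad) and "tvec" (3), from world to camera coordinates, as OpenCV has them. Camera axes: x right, y down, z forward; pixel columns grow to the right and rows downward; lengths in m; the calibration is good to about 2 mm. A picture is of the moment at which its call begins: read the wrist's pose just before it. get_calibration takes no time and is no camera call; for the wrist camera it gives the pose at the moment of the call.
- order.hand_in(): hands the job in, once; it reports no verdict.
Trained networks look in the newest picture that a camera, given by its name, has taken for a name from the list of things; names that differ only in an ending like _2 or _b are one class to them, and where a whole thing is asked for, a point or a joint stands for the part that bears it (a point fixed in the world has none). Each returns a list of dicts, best first, with "conf" (0 to 1); they miss things now and then, are a little off and sometimes report something else, mostly with a low value. They report only what shows in the picture. A call takes as long as a camera call. They do not tell look-alikes from the thing itself.
- nets.boxes_of(camera, target): "position" ([x, y, z] in m, in world coordinates, good to about 4 mm: the middle of the surface that is visible of it).
- nets.silhouettes(camera, target): "pixels" (384x512 bool, what is visible of it).
The state is a dict: "time": time; "q": joint angles; "qd": joint speeds; "effort": joint torques, N m; "position": TCP position; "eef_rot": TCP orientation; "wrist_force": force on the tool from outside, world axes, zero at the start; "ft_torque": the same for the moment, N m; "finger_gap": finger opening in m.
Only numpy, scipy, OpenCV 4.12 (cv2) and the standard library are available. Lean on these libraries where they do the work, as an engineer would, in place of code of your own. Each camera call takes 0.05 s, during which the arm holds its last target. There are 200 camera calls.

### The job

The three-legged stool on the bench leans because one of its legs, the one farthest from the long batten screwed to the bench, has been cut short. Push the thick one of the two wooden wedges under that leg's foot, thin end first and pointing straight in towards the middle of the seat, until the seat is level and the bubble of the spirit level lies between its two lines, and leave the leg standing on the wedge. Do not shove or lift the stool itself, keep the spirit level lying on the seat, and leave everything else where it is.

Things in the scene. Friction and masses are not known exactly. Their poses are not given: they have to be found in the camera images.
- seat_top (a point): Stool: round wooden seat 300 mm across, 30 mm thick, top 202 mm up, on three 30 mm square legs splayed 15 degrees; loose, 0.9 to 1.4 kg. Point: centre of the seat's top. z is the seat's normal. x runs along the seat from the short leg (foot 107 mm out at -x) to the other two (107 mm out, at +60 and -60 degrees from +x). At the start the seat leans 4 to 7 degrees down to -x.
- short_foot (a point): Underside of the short leg's foot, its centre; axes as seat_top. 30 mm square, cut square to the splayed leg: it stands on its inner edge, the outer edge raised about 5 mm like a mouth. 9 to 15 mm too short, different each time. The seat overhangs it by 27 mm, about 150 mm above the bench, and blocks an upright gripper: lean the tool 25 to 45 degrees outwards.
- wedge_grip (a point): Wedge to use: dark wood, 120 mm long, 44 wide, 26 mm thick at one end, its top sloping evenly to 2 mm at the other; flat underside on the bench; 55 g. Point: 18 mm from the thick end, 11 mm above the underside. x points to the thin end, y across, z up. Each 10 mm of travel lifts the foot 2 mm; driving takes 5 to 20 N; let go, it stays put by friction.
- wedge_tip (a point): Middle of the same wedge's thin edge, 1 mm above its underside and 102 mm from point wedge_grip along x.
- stop_face (a point): The batten (bench stop) fixed to the bench: 300 mm long, 45 mm wide, 38 mm high. This point is the middle of its long face nearest the stool, 20 mm up; x points from the stool into the batten. The two sound legs stand 2 to 20 mm in front of it and come to bear on it if the stool slides.
- bubble (a joint): Bubble of the spirit level, as an offset along the vial in m: 0 is level; positive when it lies to the stool's +x side (that side is high, the short leg too low). It moves 0.4 m per rad of lean and stops at 0.013 either way. The 10 mm bubble lies between its two lines when within 4 mm of 0.
- spirit_level_mid (a point): Centre of the spirit level lying loose on the seat along the stool's x: aluminium, 220 mm long, 24 mm wide, 44 mm high, vial in the middle of its upper edge. x along its length.
- thin_wedge_mid (a point): The other wedge, not to be used: same wood, 100 mm long, 32 mm wide, only 8 mm at its thick end. Too thin for the job. Its middle.
- try_square_mid (a point): Try square lying flat, stock 120 mm, steel blade 190 mm; the middle of the stock. A bystander.
- plane_mid (a point): Steel hand plane, 250 mm long, 90 mm high; its middle, 30 mm up. A bystander.
- chisel_mid (a point): Chisel, 260 mm long, 29 mm high; its middle. A bystander.
- glue_mid (a point): White glue bottle, 60 mm across, 155 mm high; its middle. A bystander.
- offcut_mid (a point): Wood offcut 150 x 70 x 34 mm; its middle. A bystander.
Not all that is in view belongs to the job. What is shaped like the part that bears bubble but yellow is not meant.

How it is judged:
At the end, for the whole second after the job is handed in: Seat level within 0.57 degrees (bubble within 4 mm), short leg bearing on the thick wedge, which points in along the stool's x within 20 mm, thin end past the foot and thick end sticking out; spirit level on the seat; all at rest (angle between seat_top's own z axis and vertical below 0.01 rad and contact force between wedge and stool above 1 N and x of wedge_tip in the frame of seat_top above -0.085 m and x of wedge_grip in the frame of seat_top below -0.112 m and y of wedge_tip in the frame of seat_top between -0.02 and 0.02 m and y of wedge_grip in the frame of seat_top between -0.025 and 0.025 m and distance between spirit_level_mid and seat_top below 0.055 m and linear speed of each of stool, wedge below 0.01 m/s); the robot touches nothing.
It fails at once if the stool is shoved or carried more than 50 mm, or tipped beyond 11 degrees (distance of seat_top from where it was at the start of the episode above 0.05 m or angle between seat_top's own z axis and vertical above 0.2 rad).
It fails at once if the robot itself presses on, shoves or lifts the stool with more than 20 N (contact force between any of the fingers, the arm and stool above 20 N).
It fails at once if the spirit level slides more than 50 mm from the middle of the seat or falls off (distance between spirit_level_mid and seat_top above 0.055 m).
It fails at once if another thing on the bench is moved more than 40 mm (distance of any of thin_wedge_mid, try_square_mid, plane_mid, chisel_mid, glue_mid, offcut_mid from where it was at the start of the episode above 0.04 m).
It also fails if it takes over 42 s, if anything falls off the work surface, if the arm or the gripper's body presses on something with over 40 N, if the wrist force passes 120 N, or if a joint passes its speed limit or range.

## Working session

There is one attempt and no reset: what is moved stays moved. The work goes in short steps, Python scripts to look and compute and a shell command to move; the robot and the scene stay as the last step left them, time stands still between calls to the robot, and variables do not carry over. Pictures are saved under pics/ and viewed, about 8 in all and at most 12, crops included, and the job is handed in when it is done.

```bash
mkdir -p pics
cat > h.py <<'E'
import numpy as np, cv2
from bench import r, imaging, order, nets
def cal(n):
    c=imaging.get_calibration(n); R=cv2.Rodrigues(np.array(c["rvec"],float))[0]
    return np.array(c["K"]),R,np.array(c["tvec"],float).ravel()
def world(n,depth,C=None):
    K,R,t=C or cal(n); h,w=depth.shape
    u,v=np.meshgrid(np.arange(w),np.arange(h))
    P=np.stack([(u-K[0,2])/K[0,0]*depth,(v-K[1,2])/K[1,1]*depth,depth],-1)
    return (P-t)@R
def save(n,p): cv2.imwrite("pics/"+n+".png",p[...,::-1])
E
python3 - <<'E'
from h import *
np.set_printoptions(precision=4,suppress=True)
s=r.observe();print(s["time"],s["position"],s["eef_rot"],s["wrist_force"])
out=[]
for n in("scene","top"):
    p,d=imaging.camera(n);out.append(p);np.save(n+"_d.npy",d);np.save(n+"_p.npy",p)
    for t in ("wedge_grip","thin_wedge_mid","seat_top","stop_face","spirit_level_mid","bubble"):
        for b in nets.boxes_of(n,t)[:4]: print(n,t,np.array(b["position"]),round(b["conf"],2))
save("a",np.vstack(out)[:, :])
E
python3 -c "
import cv2;a=cv2.imread('pics/a.png');cv2.imwrite('pics/a2.png',cv2.resize(cv2.hconcat([a[:384],a[384:]]),(800,300)))"
```

```text
0.0 [0.1374 0.6093 0.3031] [[-0.0003 -0.9755  0.22  ]
 [-0.0014  0.22    0.9755]
 [-1.      0.     -0.0014]] [0.0467 0.2568 0.4073]
scene wedge_grip [0.4297 0.3162 0.0123] 0.8
scene wedge_grip [ 0.7369 -0.0474  0.199 ] 0.59
scene thin_wedge_mid [0.616  0.2558 0.0079] 0.85
scene stop_face [ 0.7206 -0.1453  0.0356] 0.67
scene spirit_level_mid [ 0.6841 -0.0283  0.2282] 0.97
scene spirit_level_mid [ 0.2153 -0.2887  0.0246] 0.93
top wedge_grip [0.4244 0.3179 0.0127] 0.63
top wedge_grip [ 0.6712 -0.0186  0.2379] 0.3
top thin_wedge_mid [0.613  0.2508 0.007 ] 0.6
top seat_top [ 0.664 -0.033  0.199] 0.64
top stop_face [ 0.5998 -0.1913  0.0347] 0.8
top spirit_level_mid [ 0.2022 -0.2913  0.0233] 0.93
top spirit_level_mid [0.6153 0.2503 0.0049] 0.54
```

```bash
python3 -c "
import cv2;a=cv2.imread('pics/a.png');cv2.imwrite('pics/a3.png',cv2.resize(a[384:],(800,600)));cv2.imwrite('pics/a4.png',cv2.resize(a[:384],(800,600)))"
```

```text
(no output)
```

View pics/a3.png

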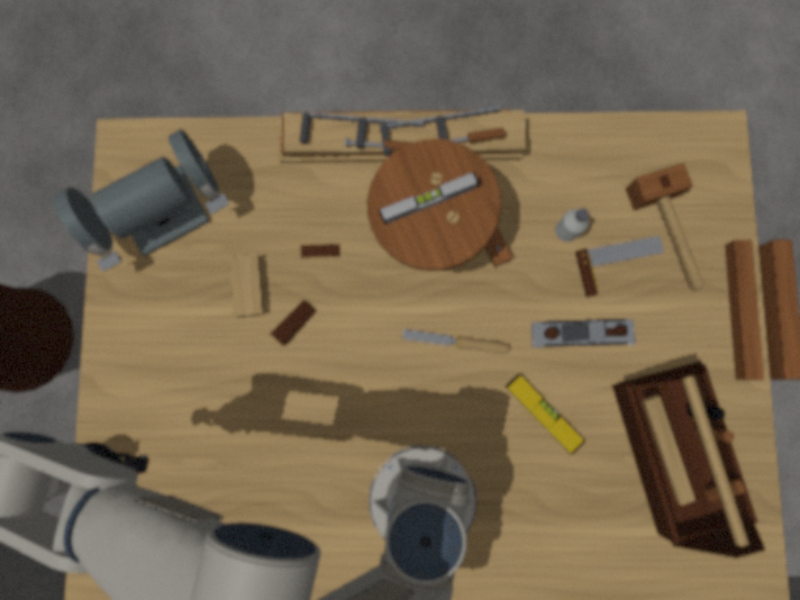

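View pics/a4.png

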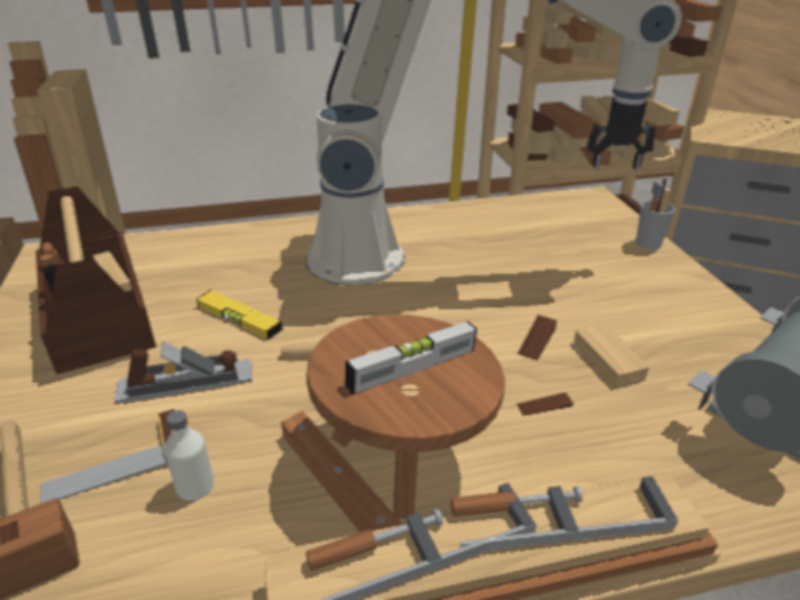

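The top view (+x up, +y left) shows two level-like things. The aluminium one on the seat is at (430,197) and is the one meant; the yellow one at (545,413) is the decoy. There are two dark wedges: the bigger one at (294,322) near world (0.43,0.32), and the smaller at (320,250), the thin one. The batten sticks out under the seat at (497,250), so the short leg is on the left (+y) side. Next I measure.

```bash
cat > m.py <<'E'
from h import *
np.set_printoptions(precision=4,suppress=True)
def plane(Q):
    for _ in range(5):
        c=Q.mean(0);n=np.linalg.svd(Q-c,full_matrices=False)[2][2];n*=np.sign(n[2]);e=(Q-c)@n;Q=Q[abs(e)<max(2*e.std(),.001)]
    return c,n,e.std(),len(Q)
for n in("top","scene"):
    d=np.load(n+"_d.npy");p=np.load(n+"_p.npy").astype(int);W=world(n,d);ok=d>0
    sel=ok&(np.hypot(W[...,0]-.67,W[...,1]+.035)<.15)&(abs(W[...,2]-.2)<.03)
    br=p[...,0]-p[...,2]>35
    seat=sel&br;c,nn,s,k=plane(W[seat]);print(n,"seat",c,nn,s,k,"lean deg",np.degrees(np.arccos(nn[2])),"dir down",np.degrees(np.arctan2(nn[1],nn[0])))
    m=(seat.astype(np.uint8));pts=W[seat];hull=cv2.convexHull(pts[:,:2].astype(np.float32));cc,rad=cv2.minEnclosingCircle(hull);el=cv2.fitEllipse(hull);print(" circ",cc,rad,"ell",el)
    lev=ok&(np.hypot(W[...,0]-.67,W[...,1]+.035)<.15)&((W-c)@nn>.030);L=W[lev]
    print(" level",len(L),L.mean(0) if len(L) else 0);
    if len(L)>10:
        v=np.linalg.svd(L-L.mean(0),full_matrices=False)[2][0];t=(L-L.mean(0))@v;print(" dir",v,np.degrees(np.arctan2(v[1],v[0])),"mid",L.mean(0)+v*(t.max()+t.min())/2,np.ptp(t))
    for nm,g in(("thick",(.427,.317)),("thin",(.614,.253))):
        w=ok&(np.hypot(W[...,0]-g[0],W[...,1]-g[1])<.085)&(p.sum(-1)<(230 if nm else 0))
        Q=W[w];print(nm,len(Q));
        rr=cv2.minAreaRect(Q[:,:2].astype(np.float32));print("  rect",rr);c0=Q.mean(0)
        A=np.c_[Q[:,:2]-rr[0],np.ones(len(Q))];print("  slope",np.linalg.lstsq(A,Q[:,2],rcond=None)[0],Q[:,2].min(),Q[:,2].max())
    g=ok&(abs(W[...,2]-.038)<.008)&(np.hypot(W[...,0]-.68,W[...,1]+.16)<.2)&br&(p[...,0]-p[...,2]>45);Q=W[g];print("batten",len(Q),Q.mean(0),cv2.minAreaRect(Q[:,:2].astype(np.float32)))
E
python3 m.py
python3 - <<'E'
import cv2,numpy as np
p=np.load('top_p.npy')[...,::-1];print(p[205,188],p[160,205],p[190,160])
a=cv2.resize(p[140:240,140:260],(480,400),interpolation=2);b=cv2.resize(np.load('scene_p.npy')[190:290,300:420,::-1],(480,400),interpolation=2)
cv2.imwrite('pics/b.png',cv2.resize(cv2.hconcat([a,b]),(800,333)))
E
```

```text
top seat [ 0.6669 -0.0325  0.1972] [-0.0304  0.0797  0.9964] 0.0020476613342811224 4273 lean deg 4.890096102259529 dir down 110.86670677297327
 circ (0.6701483130455017, -0.028830761089920998) 0.14908473193645477 ell ((0.6700894236564636, -0.030998246744275093), (0.29094061255455017, 0.2964763641357422), 89.17182159423828)
 level 482 [ 0.6711 -0.0169  0.2389]
 dir [-0.3454  0.9347 -0.0835] 110.28004757741809 mid [ 0.6711 -0.0171  0.2389] 0.22192865411445184
thick 362
  rect ((0.44844767451286316, 0.3377448320388794), (0.10806237161159515, 0.11566582322120667), 48.626312255859375)
  slope [-0.1903  0.0716  0.0101] -0.006823789170971599 0.031647918506261474
thin 169
  rect ((0.6106051802635193, 0.25269055366516113), (0.031368155032396317, 0.09200602769851685), 2.935884475708008)
  slope [-0.0237  0.0631  0.0042] -0.006350587773627817 0.016776435572200765
batten 103 [ 0.5953 -0.1996  0.0369] ((0.7073727250099182, -0.18510885536670685), (0.2892548143863678, 0.045145273208618164), 7.104963302612305)
scene seat [ 0.6981 -0.0376  0.202 ] [-0.03    0.0787  0.9964] 0.0008554716360299828 5266 
[... 247 characters left out ...]
90 [ 0.6845 -0.023   0.2415]
 dir [ 0.3427 -0.9358  0.0824] -69.8845520563619 mid [ 0.6812 -0.0138  0.2407] 0.22311653833327627
thick 323
  rect ((0.4337669909000397, 0.3139665126800537), (0.04208231344819069, 0.11936479806900024), 44.760498046875)
  slope [-0.1308  0.1448  0.0154] 0.0029258199640938096 0.0289054619824384
thin 230
  rect ((0.6138452887535095, 0.25134557485580444), (0.03215191885828972, 0.09436821937561035), 1.5523816347122192)
  slope [0.0128 0.0539 0.007 ] 0.001333712896257145 0.012215156125114264
batten 406 [ 0.6771 -0.164   0.0404] ((0.686640202999115, -0.16516217589378357), (0.31366512179374695, 0.1647040694952011), 52.895267486572266)
[15 36 59] [28 42 72] [ 93 132 155]
```

View pics/b.png

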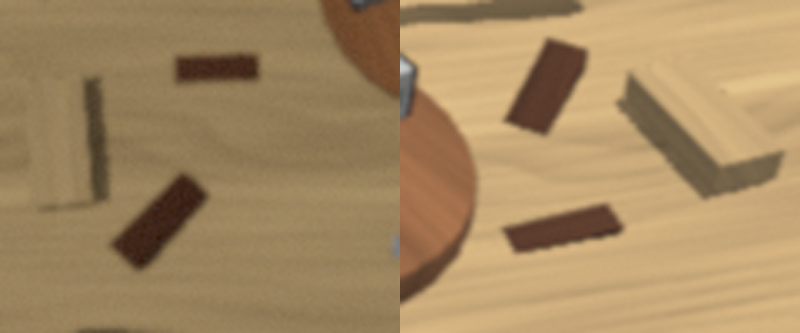

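The thick wedge is confirmed: 119×42 mm, slope 0.195, thick end to the lower left. The stool leans 4.85° and its x axis is at about -69.6°. I'll write a planner that prints the offset and rotation left to reach a goal.

```bash
cat > plan.py <<'E'
from h import *
from scipy.spatial.transform import Rotation as Ro
np.set_printoptions(precision=4,suppress=True)
def goal(g,yaw,lean,back=0,ga=.054):
    """TCP pose: grasp point g, wedge heading yaw(deg), lean(deg)"""
    y,l=np.radians([yaw,lean]);w=np.array([np.cos(y),np.sin(y),0])
    a=np.sin(l)*w-np.cos(l)*np.array([0,0,1]);z=np.array([-np.sin(y),np.cos(y),0])
    return np.array(g)-(ga+back)*a,np.c_[a,np.cross(z,a),z]
def todo(g,yaw,lean,back=0):
    s=r.observe();p,R=goal(g,yaw,lean,back)
    rv=Ro.from_matrix(R@np.array(s["eef_rot"]).T).as_rotvec();d=p-s["position"]
    n=max(np.linalg.norm(d)/.040,np.degrees(np.linalg.norm(rv))/7.0)
    print("off",d,"rot",rv,"min rows",n)
    return d,rv
E
python3 -c "
from plan import *
d,rv=todo([.404,.344,.024],-45,35,.09);print(d/10,rv/10)"
```

```text
off [ 0.2081 -0.2073 -0.1619] rot [-0.2986 -0.5419 -0.5458] min rows 8.384687974621245
[ 0.0208 -0.0207 -0.0162] [-0.0299 -0.0542 -0.0546]
```

```bash
python3 -m handwheel '[{"jaw":1,"offset":[0.0208,-0.0207,-0.0162],"rotation":[-0.03,-0.054,-0.0546]},{"jaw":1,"offset":[0.0208,-0.0207,-0.0162],"rotation":[-0.03,-0.054,-0.0546]},{"jaw":1,"offset":[0.0208,-0.0207,-0.0162],"rotation":[-0.03,-0.054,-0.0546]},{"jaw":1,"offset":[0.0208,-0.0207,-0.0162],"rotation":[-0.03,-0.054,-0.0546]},{"jaw":1,"offset":[0.0208,-0.0207,-0.0162],"rotation":[-0.03,-0.054,-0.0546]}]' && python3 -m handwheel '[{"jaw":1,"offset":[0.0208,-0.0207,-0.0162],"rotation":[-0.03,-0.054,-0.0546]},{"jaw":1,"offset":[0.0208,-0.0207,-0.0162],"rotation":[-0.03,-0.054,-0.0546]},{"jaw":1,"offset":[0.0208,-0.0207,-0.0162],"rotation":[-0.03,-0.054,-0.0546]},{"jaw":1,"offset":[0.0208,-0.0207,-0.0162],"rotation":[-0.03,-0.054,-0.0546]},{"jaw":1,"offset":[0.0208,-0.0207,-0.0162],"rotation":[-0.03,-0.054,-0.0546]}]' && python3 -m handwheel '[{"jaw":1,"offset":[0,0,0],"rotation":[0,0,0]},{"jaw":1,"offset":[0,0,0],"rotation":[0,0,0]}]'
cat > w.py <<'E'
from plan import *
import sys
p,d=imaging.camera("wrist");C=cal("wrist");W=world("wrist",d,C);ok=d>0
save(sys.argv[1],cv2.resize(p,(640,480)))
s=r.observe();print(s["position"],s["wrist_force"],s["q"])
dark=(p.astype(int).sum(-1)<230)&ok&(np.hypot(W[...,0]-.43,W[...,1]-.315)<.085)
n,l,st,ce=cv2.connectedComponentsWithStats(dark.astype(np.uint8));k=1+np.argmax(st[1:,4]);Q=W[l==k]
rr=cv2.minAreaRect(Q[:,:2].astype(np.float32));print(len(Q),rr)
A=np.c_[Q[:,:2]-rr[0],np.ones(len(Q))];print(np.linalg.lstsq(A,Q[:,2],rcond=None)[0],Q[:,2].min(),Q[:,2].max())
E
python3 w.py c; python3 -c "
from plan import *
todo([.404,.344,.024],-45,35,.09)"
```

```text
time: 1.12
position: [0.2423, 0.5053, 0.2226]
eef_rot: [[0.245, -0.84, 0.484], [-0.183, 0.45, 0.874], [-0.952, -0.302, -0.044]]
wrist_force: [0.2, 0.8, -0.1]
finger_gap: 0.0854
time: 1.53
position: [0.3464, 0.4021, 0.1415]
eef_rot: [[0.405, -0.577, 0.709], [-0.407, 0.58, 0.705], [-0.818, -0.575, 0.0]]
wrist_force: [0.2, -0.8, -0.4]
finger_gap: 0.0853
time: 1.7
position: [0.3457, 0.4016, 0.1407]
eef_rot: [[0.402, -0.58, 0.709], [-0.409, 0.579, 0.706], [-0.819, -0.573, -0.005]]
wrist_force: [-0.1, 0.2, 0.1]
finger_gap: 0.0852
[0.3456 0.4028 0.1416] [ 0.0549  0.0334 -0.3344] [ 1.1353  0.5427  1.9048 -0.6699  1.0434  0.7988]
5528 ((0.4274612367153168, 0.3150959610939026), (0.04897323250770569, 0.12141889333724976), 47.0079345703125)
[-0.0582  0.0548  0.0136] -0.00042349634988222436 0.027707696253356225
off [ 0.     -0.0004  0.0004] rot [ 0.0007 -0.0032  0.0009] min rows 0.02756815590182463
```

View pics/c.png

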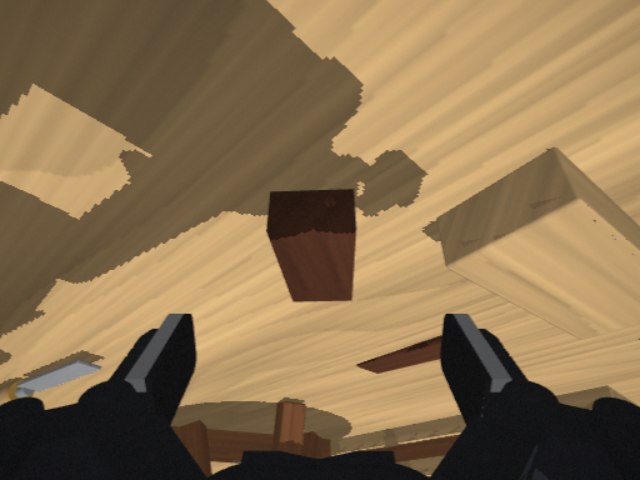

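The wrist view is upside down. The wedge shows its thick end face: bottom corners (270,190) and (355,189), top edge (268,237)–(354,231), thin edge (293,300)–(352,300). The short leg is at (290,415), seen behind. I'll intersect these corners with their known heights.

Run:
```python
from plan import *
K,R,t=cal("wrist");c=-R.T@t
def hit(u,v,z):
    d=R.T@np.linalg.inv(K)@np.array([u*.8,v*.8,1]);return c+d*(z-c[2])/d[2]
B=[hit(270,190,0),hit(355,189,0)];T=[hit(268,237,.026),hit(354,231,.026)];N=[hit(293,300,.002),hit(352,300,.002)]
for a in(B,T,N): print(a[0][:2],a[1][:2],"w",np.linalg.norm(a[0]-a[1]),"mid",(a[0]+a[1])[:2]/2)
th=sum(B+T)/4;tip=sum(N)/2;x=(tip-th)[:2];print("len",np.linalg.norm(x),"yaw",np.degrees(np.arctan2(x[1],x[0])),"grip",th[:2]+x/np.linalg.norm(x)*.018)
# short leg foot edge
print(cv2.__version__,hit(290,402,.0)[:2])
```

```text
[0.3707 0.3398] [0.4017 0.3721] w 0.04468073502289593 mid [0.3862 0.3559]
[0.3754 0.3355] [0.402  0.3694] w 0.04311443571657576 mid [0.3887 0.3525]
[0.4598 0.2604] [0.4907 0.2917] w 0.043999424780809454 mid [0.4752 0.276 ]
len 0.11754719136326768 yaw -41.6800797499602 grip [0.4009 0.3422]
4.12.0 [0.6453 0.0515]
```

```bash
python3 - <<'E'
from plan import *
K,R,t=cal("wrist");c=-R.T@t
def hit(u,v,z):
    d=R.T@np.linalg.inv(K)@np.array([u*.8,v*.8,1]);return c+d*(z-c[2])/d[2]
print("offcut corners",hit(425,230,0),hit(445,265,.034),hit(555,150,.034),hit(580,335,.034))
d,rv=todo([.4015,.3435,.025],-43.5,35,0)
E
python3 -m handwheel '[{"jaw":0.72,"offset":[0,0,0],"rotation":[0,0,0]},{"jaw":0.72,"offset":[0,0,0],"rotation":[0,0,0]}]'
```

```text
offcut corners [0.4579 0.3779 0.    ] [0.4487 0.3902 0.034 ] [0.4082 0.4613 0.034 ] [0.591  0.4076 0.034 ]
off [ 0.0335 -0.038  -0.0723] rot [ 0.0007 -0.0032  0.0271] min rows 2.207003709420775
time: 1.92
position: [0.3454, 0.4038, 0.1427]
eef_rot: [[0.404, -0.58, 0.707], [-0.404, 0.58, 0.707], [-0.821, -0.572, -0.0]]
wrist_force: [-0.5, 0.1, 0.5]
finger_gap: 0.0637
```

```bash
python3 -m handwheel '[{"jaw":0.72,"offset":[0.0085,-0.0095,-0.018],"rotation":[0,0,0.0068]},{"jaw":0.72,"offset":[0.0085,-0.0095,-0.018],"rotation":[0,0,0.0068]},{"jaw":0.72,"offset":[0.0085,-0.0095,-0.018],"rotation":[0,0,0.0068]},{"jaw":0.72,"offset":[0.0085,-0.0095,-0.018],"rotation":[0,0,0.0068]},{"jaw":0.72,"offset":[0,0,0],"rotation":[0,0,0]}]'; python3 w.py d; python3 -c "
from plan import *
todo([.4015,.3435,.025],-43.5,35,0)"
```

```text
time: 2.33
position: [0.3792, 0.3629, 0.0682]
eef_rot: [[0.413, -0.596, 0.688], [-0.397, 0.562, 0.725], [-0.82, -0.573, -0.005]]
wrist_force: [-0.4, -0.9, -0.2]
finger_gap: 0.0616
[0.3792 0.364  0.0695] [ 0.3793  0.4044 -0.2084] [ 1.0516  0.6477  1.9646 -0.8051  0.8801  0.8756]
10566 ((0.4255989193916321, 0.3137620687484741), (0.05135006457567215, 0.1204637885093689), 47.58364486694336)
[-0.0349  0.0313  0.0144] 0.0005902020354917464 0.027911647632637867
off [-0.0002  0.0008 -0.0003] rot [ 0.0022 -0.0032  0.0004] min rows 0.032039779357461
```

View pics/d.png

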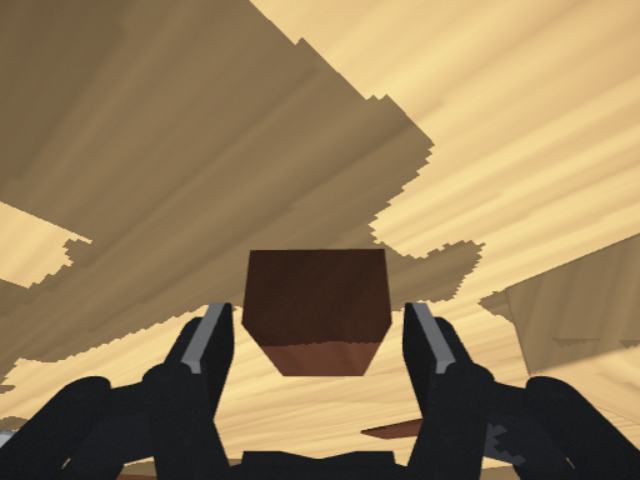

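The wedge is centred and square between the fingers (end face 245–390 px, fingers at 232 and 405). I go 5 mm deeper and close.

```bash
python3 -m handwheel '[{"jaw":0.72,"offset":[0.002,-0.002,-0.004],"rotation":[0,0,0]},{"jaw":0.3,"offset":[0,0,0],"rotation":[0,0,0]},{"jaw":0.3,"offset":[0,0,0],"rotation":[0,0,0]},{"jaw":0.3,"offset":[0,0,0],"rotation":[0,0,0]},{"jaw":0.3,"offset":[0,0,0],"rotation":[0,0,0]}]' 60;python3 -m handwheel '[{"jaw":0.3,"offset":[0,0,0],"rotation":[0,0,0]},{"jaw":0.3,"offset":[0,0,0.01],"rotation":[0,0,0]},{"jaw":0.3,"offset":[0,0,0.01],"rotation":[0,0,0]},{"jaw":0.3,"offset":[0,0,0.01],"rotation":[0,0,0]},{"jaw":0.3,"offset":[0,0,0],"rotation":[0,0,0]}]'; python3 w.py e
```

```text
time: 2.8
position: [0.3816, 0.3639, 0.067]
eef_rot: [[0.416, -0.595, 0.688], [-0.393, 0.564, 0.726], [-0.82, -0.572, 0.0]]
wrist_force: [-3.4, 1.3, 6.0]
finger_gap: 0.0427
time: 3.22
position: [0.382, 0.3635, 0.0983]
eef_rot: [[0.416, -0.595, 0.688], [-0.393, 0.565, 0.726], [-0.82, -0.572, 0.001]]
wrist_force: [0.2, 0.2, -0.7]
finger_gap: 0.0427
[0.3819 0.3633 0.0974] [-0.1952 -0.6777 -0.472 ] [ 1.0468  0.5961  1.9641 -0.7811  0.9116  0.8299]
27435 ((0.409711629152298, 0.3187865614891052), (0.10856911540031433, 0.1433926522731781), 29.424589157104492)
[-0.3091  0.291   0.0498] -0.0016544401646972206 0.09616205248675347
```

View pics/e.png

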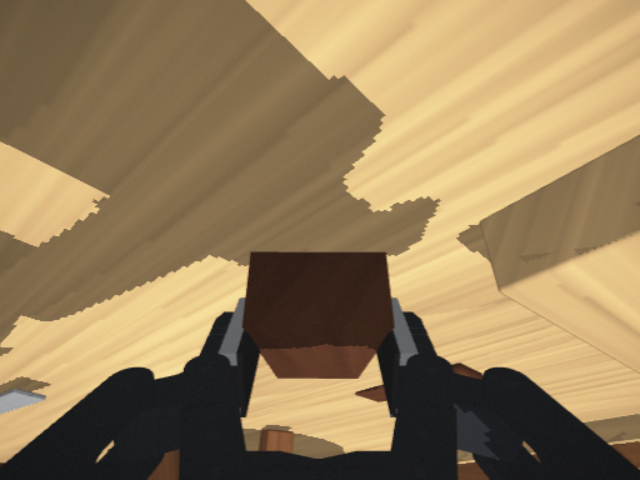

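The wedge is firmly held (gap 42.7 mm) and square, not pitched. Now the route to the entry line.

```bash
cat > st.py <<'E'
from plan import *
C0=np.array([.672,-.031]);YAW=-69.7
u=np.array([np.cos(np.radians(YAW)),np.sin(np.radians(YAW))]);pp=np.array([-u[1],u[0]])
def sgoal(tip,base,lat=0,tipd=.131,z0=.067):
    """tip: x of wedge tip along stool x; base: wedge underside height"""
    p,R=goal([0,0,0],YAW,35);xy=C0+(tip-tipd)*u+lat*pp
    p=np.array([*xy,z0+base]);s=r.observe()
    rv=Ro.from_matrix(R@np.array(s["eef_rot"]).T).as_rotvec();d=p-s["position"]
    print("tip",tip,"off",d,"rot",rv,"now tip/lat/base",(np.array(s["position"])[:2]-C0)@u+tipd,(np.array(s["position"])[:2]-C0)@pp,s["position"][2]-z0)
    return d,rv
E
python3 - <<'E'
from st import *
K,R,t=cal("wrist");c=-R.T@t;s=r.observe();p=np.array(s["position"]);a=np.array(s["eef_rot"])[:2,0];a/=np.linalg.norm(a)
for u0,v0,z in((247,252,.0305),(387,252,.0305),(260,346,.0565),(374,348,.0565),(279,378,.0325),(362,378,.0325)):
    d=R.T@np.linalg.inv(K)@np.array([u0*.8,v0*.8,1]);h=c+d*(z-c[2])/d[2];q=(h-p)[:2];print("axial",q@a,"lat",q@np.array([-a[1],a[0]]))
sgoal(-.20,.06); sgoal(-.122,.022)
E
```

```text
axial 0.009911673413205691 lat -0.024193122645816745
axial 0.009961939007042656 lat 0.02122370345297437
axial 0.02423193209173669 lat -0.019452105505267207
axial 0.02597553577438644 lat 0.016625936224596037
axial 0.129383365310052 lat -0.022245421713367436
axial 0.1295342426501247 lat 0.022984211379270526
tip -0.2 off [ 0.1753 -0.0839  0.0296] rot [-0.0018 -0.0004 -0.4575] now tip/lat/base -0.3395118476824414 -0.13529369680233788 0.03040840975096057
tip -0.122 off [ 0.2024 -0.1571 -0.0084] rot [-0.0018 -0.0004 -0.4575] now tip/lat/base -0.3395118476824414 -0.13529369680233788 0.03040840975096057
```

```bash
python3 -m handwheel '[{"jaw":0.3,"offset":[0,0,0.03],"rotation":[0,0,0]},{"jaw":0.3,"offset":[0.029,-0.014,0],"rotation":[0,0,-0.0763]},{"jaw":0.3,"offset":[0.029,-0.014,0],"rotation":[0,0,-0.0763]},{"jaw":0.3,"offset":[0.029,-0.014,0],"rotation":[0,0,-0.0763]},{"jaw":0.3,"offset":[0.029,-0.014,0],"rotation":[0,0,-0.0763]}]' && python3 -m handwheel '[{"jaw":0.3,"offset":[0.029,-0.014,0],"rotation":[0,0,-0.0763]},{"jaw":0.3,"offset":[0.029,-0.014,0],"rotation":[0,0,-0.0763]},{"jaw":0.3,"offset":[0,0,0],"rotation":[0,0,0]},{"jaw":0.3,"offset":[0,0,0],"rotation":[0,0,0]}]'
python3 - <<'E'
from st import *
sgoal(-.125,.022)
p,d=imaging.camera("wrist");save("f",cv2.resize(p,(640,480)));np.save("wd.npy",d)
E
```

```text
time: 3.68
position: [0.4985, 0.3061, 0.1261]
eef_rot: [[0.275, -0.397, 0.876], [-0.502, 0.718, 0.483], [-0.82, -0.572, -0.002]]
wrist_force: [-0.5, -0.2, -0.6]
finger_gap: 0.0426
time: 4.02
position: [0.5567, 0.2775, 0.1255]
eef_rot: [[0.196, -0.283, 0.939], [-0.538, 0.77, 0.344], [-0.82, -0.573, -0.002]]
wrist_force: [-0.6, 1.0, -0.1]
finger_gap: 0.0427
tip -0.125 off [ 0.0265 -0.0684 -0.0365] rot [-0.0006 -0.0021  0.0032] now tip/lat/base -0.1983286303926617 -0.0010906326420063908 0.058455163664139054
```

View pics/f.png

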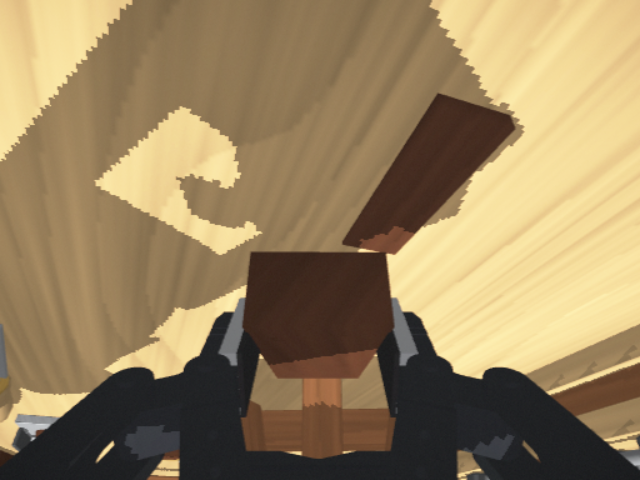

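The wedge points straight at the short leg: leg at x≈322 px, wedge centre at x≈318. The thin wedge lies to the right and will pass below the fingers. I move in at height and then lower.

```bash
python3 -m handwheel '[{"jaw":0.3,"offset":[0.009,-0.0228,-0.012],"rotation":[0,0,0]},{"jaw":0.3,"offset":[0.009,-0.0228,-0.012],"rotation":[0,0,0]},{"jaw":0.3,"offset":[0.009,-0.0228,-0.012],"rotation":[0,0,0]},{"jaw":0.3,"offset":[0,0,-0.01],"rotation":[0,0,0]},{"jaw":0.3,"offset":[0,0,-0.006],"rotation":[0,0,0]}]'; python3 -m handwheel '[{"jaw":0.3,"offset":[0,0,-0.003],"rotation":[0,0,0]},{"jaw":0.3,"offset":[0,0,-0.001],"rotation":[0,0,0]},{"jaw":0.3,"offset":[0,0,0],"rotation":[0,0,0]}]'
python3 - <<'E'
from st import *
sgoal(-.03,.0)
for n in("scene","top"):
    p,d=imaging.camera(n);np.save(n+"_d.npy",d);np.save(n+"_p.npy",p)
E
python3 m.py | grep seat
```

```text
time: 4.48
position: [0.5809, 0.2097, 0.0727]
eef_rot: [[0.195, -0.287, 0.938], [-0.538, 0.768, 0.347], [-0.82, -0.573, -0.004]]
wrist_force: [-0.3, -0.0, -0.3]
finger_gap: 0.0428
time: 4.73
position: [0.5821, 0.2115, 0.07]
eef_rot: [[0.198, -0.287, 0.937], [-0.537, 0.768, 0.348], [-0.82, -0.573, -0.002]]
wrist_force: [-1.0, 0.2, -0.2]
finger_gap: 0.0427
tip -0.03 off [ 0.034  -0.0915 -0.003 ] rot [-0.0005 -0.0021 -0.0014] now tip/lat/base -0.12764494533924897 -0.00017246084885709487 0.002977615232277686
top seat [ 0.6667 -0.0325  0.1971] [-0.0313  0.0803  0.9963] 0.002059679521968706 4265 lean deg 4.946502917226624 dir down 111.28262651915773
scene seat [ 0.6982 -0.0377  0.2021] [-0.0303  0.079   0.9964] 0.0008481043126880689 5275 lean deg 4.851641559207434 dir down 110.99160052686645
```

```bash
python3 -m handwheel '[{"jaw":0.3,"offset":[0,0,-0.001],"rotation":[0,0,0]},{"jaw":0.3,"offset":[0,0,-0.001],"rotation":[0,0,0]},{"jaw":0.3,"offset":[0,0,0],"rotation":[0,0,0]}]';python3 -m handwheel '[{"jaw":0.3,"offset":[0,0,-0.001],"rotation":[0,0,0]},{"jaw":0.3,"offset":[0,0,0],"rotation":[0,0,0]}]'
```

```text
time: 5.08
position: [0.5828, 0.211, 0.069]
eef_rot: [[0.198, -0.285, 0.938], [-0.537, 0.769, 0.347], [-0.82, -0.573, -0.001]]
wrist_force: [-3.2, 2.4, 7.9]
finger_gap: 0.0428
time: 5.25
position: [0.5828, 0.211, 0.0687]
eef_rot: [[0.198, -0.284, 0.938], [-0.538, 0.768, 0.347], [-0.819, -0.573, -0.0]]
wrist_force: [-6.5, 3.1, 15.1]
finger_gap: 0.0425
```

```bash
python3 -m handwheel '[{"jaw":0.3,"offset":[0.0017,-0.0047,0.0012],"rotation":[0,0,0]},{"jaw":0.3,"offset":[0.0026,-0.007,0],"rotation":[0,0,0]},{"jaw":0.3,"offset":[0.0026,-0.007,0],"rotation":[0,0,0]},{"jaw":0.3,"offset":[0.0026,-0.007,0],"rotation":[0,0,0]},{"jaw":0.3,"offset":[0,0,0],"rotation":[0,0,0]}]';python3 -m handwheel '[{"jaw":0.3,"offset":[0.0017,-0.0047,0],"rotation":[0,0,0]},{"jaw":0.3,"offset":[0.0017,-0.0047,0],"rotation":[0,0,0]},{"jaw":0.3,"offset":[0.0017,-0.0047,0],"rotation":[0,0,0]},{"jaw":0.3,"offset":[0,0,0],"rotation":[0,0,0]}]'
python3 - <<'E'
from st import *
sgoal(-.03,.0)
p,d=imaging.camera("wrist");save("g",cv2.resize(p,(640,480)))
E
```

```text
time: 5.67
position: [0.5921, 0.1827, 0.0679]
eef_rot: [[0.196, -0.284, 0.938], [-0.539, 0.768, 0.345], [-0.819, -0.573, -0.003]]
wrist_force: [-0.1, -0.5, -0.7]
finger_gap: 0.0426
time: 6.0
position: [0.5972, 0.1698, 0.0678]
eef_rot: [[0.197, -0.285, 0.938], [-0.538, 0.769, 0.346], [-0.82, -0.572, -0.002]]
wrist_force: [0.7, 0.1, -4.3]
finger_gap: 0.0428
tip -0.03 off [ 0.0189 -0.0498 -0.0008] rot [-0.0005 -0.0026  0.0006] now tip/lat/base -0.08330422675053234 -0.000476237664182197 0.000780585276886625
```

View pics/g.png

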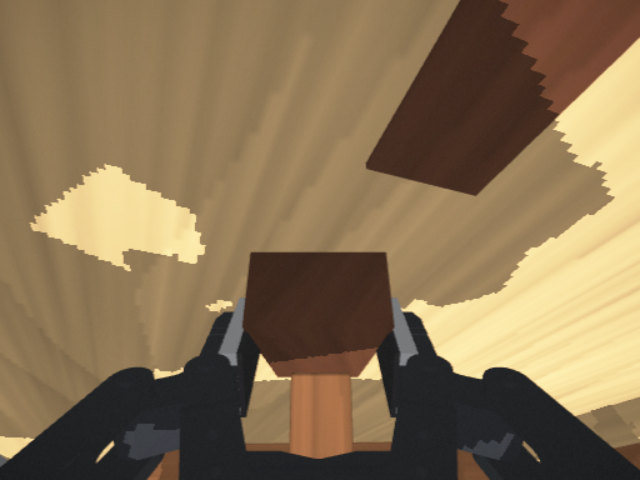

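The leg stays centred on the wedge (both around x≈320 px) and contact has begun. I drive on.

```bash
python3 -m handwheel '[{"jaw":0.3,"offset":[0.0014,-0.0038,-0.0005],"rotation":[0,0,0]},{"jaw":0.3,"offset":[0.0014,-0.0038,0],"rotation":[0,0,0]},{"jaw":0.3,"offset":[0.0014,-0.0038,0],"rotation":[0,0,0]},{"jaw":0.3,"offset":[0.0014,-0.0038,0],"rotation":[0,0,0]},{"jaw":0.3,"offset":[0,0,0],"rotation":[0,0,0]}]' 90;python3 - <<'E'
from st import *
sgoal(-.03,.0)
for n in("scene","top"):
    p,d=imaging.camera(n);np.save(n+"_d.npy",d);np.save(n+"_p.npy",p)
E
python3 m.py | egrep "seat|circ"
```

```text
time: 6.47
position: [0.6029, 0.1546, 0.0677]
eef_rot: [[0.197, -0.285, 0.938], [-0.538, 0.768, 0.347], [-0.82, -0.573, -0.002]]
wrist_force: [0.6, 0.2, -2.3]
finger_gap: 0.0423
tip -0.03 off [ 0.0132 -0.0346 -0.0007] rot [-0.0001 -0.0021  0.0004] now tip/lat/base -0.0670894295939968 -0.00039202367417783495 0.0006682691516105427
top seat [ 0.6675 -0.0357  0.1985] [-0.0182  0.0487  0.9986] 0.002094514572778979 4330 lean deg 2.9779829877670747 dir down 110.49794144090387
 circ (0.6721779108047485, -0.034558042883872986) 0.149249866604805 ell ((0.6715763807296753, -0.03445027023553848), (0.29534420371055603, 0.2971382439136505), 15.302358627319336)
scene seat [ 0.6999 -0.0402  0.2029] [-0.0182  0.0489  0.9986] 0.000814512419343258 5311 lean deg 2.993796561528595 dir down 110.4149449548761
 circ (0.6736920475959778, -0.03442554920911789) 0.14934901893138885 ell ((0.6749843955039978, -0.03387277200818062), (0.28843197226524353, 0.29676949977874756), 17.744163513183594)
```

```bash
python3 -m handwheel '[{"jaw":0.3,"offset":[0.0014,-0.0038,0],"rotation":[0,0,0]},{"jaw":0.3,"offset":[0.0014,-0.0038,0],"rotation":[0,0,0]},{"jaw":0.3,"offset":[0.0014,-0.0038,0],"rotation":[0,0,0]},{"jaw":0.3,"offset":[0.0014,-0.0038,0],"rotation":[0,0,0]},{"jaw":0.3,"offset":[0.0014,-0.0038,0],"rotation":[0,0,0]}]' 90;python3 -m handwheel '[{"jaw":0.3,"offset":[0,0,0],"rotation":[0,0,0]}]'
python3 - <<'E'
from st import *
sgoal(-.03,.0)
for n in("scene","top"):
    p,d=imaging.camera(n);np.save(n+"_d.npy",d);np.save(n+"_p.npy",p)
E
python3 m.py | egrep "seat|circ"
```

```text
time: 6.98
position: [0.6097, 0.1361, 0.0675]
eef_rot: [[0.197, -0.285, 0.938], [-0.538, 0.769, 0.347], [-0.82, -0.573, -0.002]]
wrist_force: [-1.6, 3.9, -2.1]
finger_gap: 0.0419
time: 7.07
position: [0.6099, 0.1354, 0.0676]
eef_rot: [[0.197, -0.285, 0.938], [-0.538, 0.768, 0.346], [-0.82, -0.573, -0.002]]
wrist_force: [0.9, -0.4, -4.4]
finger_gap: 0.042
tip -0.03 off [ 0.0063 -0.0154 -0.0006] rot [ 0.0002 -0.0023  0.0007] now tip/lat/base -0.04662350617225555 -0.000525794152400103 0.0006013345339187515
top seat [ 0.6689 -0.0393  0.1998] [-0.0073  0.0219  0.9997] 0.002075685402240538 4276 lean deg 1.3241558535368918 dir down 108.3105872136922
 circ (0.6731234788894653, -0.039211686700582504) 0.1488594263792038 ell ((0.6726515889167786, -0.03809240087866783), (0.29072707891464233, 0.29622921347618103), 132.5983428955078)
scene seat [ 0.6995 -0.0433  0.2036] [-0.0072  0.0215  0.9997] 0.00081776425558132 5400 lean deg 1.3001664872524035 dir down 108.57455331578484
 circ (0.6771372556686401, -0.03756306692957878) 0.14854861795902252 ell ((0.6753179430961609, -0.03728482872247696), (0.28799042105674744, 0.2951776385307312), 156.048583984375)
```

```bash
python3 -m handwheel '[{"jaw":0.3,"offset":[0.0014,-0.0038,0],"rotation":[0,0,0]},{"jaw":0.3,"offset":[0.0014,-0.0038,0],"rotation":[0,0,0]},{"jaw":0.3,"offset":[0.0014,-0.0038,0],"rotation":[0,0,0]},{"jaw":0.3,"offset":[0.0007,-0.0019,0],"rotation":[0,0,0]},{"jaw":0.3,"offset":[0,0,0],"rotation":[0,0,0]}]' 90
python3 - <<'E'
from st import *
sgoal(-.03,.0)
for n in("scene","top"):
    p,d=imaging.camera(n);np.save(n+"_d.npy",d);np.save(n+"_p.npy",p)
p=np.load("scene_p.npy")
save("hh",np.hstack([cv2.resize(p[190:290,190:330],(790,564),interpolation=cv2.INTER_CUBIC)]))
for b in nets.silhouettes("top","bubble")[:2]: print(b["conf"],np.argwhere(b["pixels"]).mean(0))
E
python3 m.py | egrep "seat|circ|mid"
```

```text
time: 7.58
position: [0.6147, 0.1224, 0.0676]
eef_rot: [[0.197, -0.285, 0.938], [-0.538, 0.768, 0.346], [-0.82, -0.573, -0.002]]
wrist_force: [0.7, 0.6, -3.3]
finger_gap: 0.0419
tip -0.03 off [ 0.0015 -0.0024 -0.0006] rot [ 0.     -0.0024  0.0007] now tip/lat/base -0.03271747384117654 -0.0005619615579621473 0.0005578612042961006
top seat [ 0.6689 -0.0412  0.2007] [-0.0015  0.0045  1.    ] 0.002058275486684321 4158 lean deg 0.2734138254624452 dir down 108.14128039835363
 circ (0.673039972782135, -0.03945191949605942) 0.14904871582984924 ell ((0.673542320728302, -0.04009633883833885), (0.28612032532691956, 0.29563289880752563), 125.05435180664062)
 dir [-0.3438  0.9391  0.001 ] 110.10696921026735 mid [ 0.6793 -0.0371  0.2435] 0.22201813774198073
scene seat [ 0.7002 -0.0449  0.2043] [-0.0001  0.0037  1.    ] 0.0008206421498202453 5330 lean deg 0.21325786553156909 dir down 91.63924158147951
 circ (0.6776543259620667, -0.03975779563188553) 0.14866475760936737 ell ((0.6762881278991699, -0.039349161088466644), (0.28341084718704224, 0.2953284680843353), 143.86830139160156)
 dir [ 0.3438 -0.939   0.0008] -69.89196817648545 mid [ 0.6889 -0.0337  0.2452] 0.22190774822185744
```

View pics/hh.png

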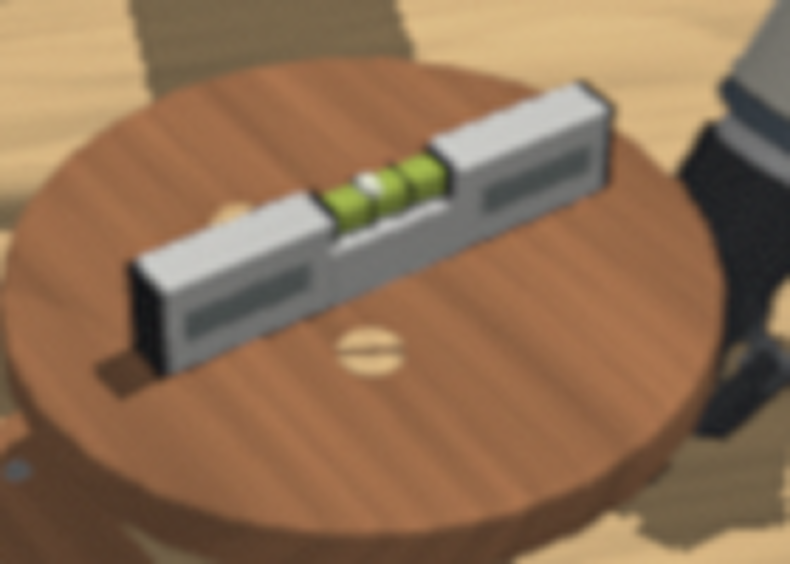

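Seat planes say about 0.2–0.27° lean. The white spot in the vial at (370,185) seems off-centre, so I compare initial and current enlargements.

Run:
```python
from h import *
a=cv2.imread("pics/a.png");s0=a[:384];t0=a[384:];s1=np.load("scene_p.npy")[...,::-1];t1=np.load("top_p.npy")[...,::-1]
f=lambda i,x,y:cv2.resize(np.ascontiguousarray(i[y-15:y+15,x-20:x+20]),(400,300),interpolation=cv2.INTER_CUBIC)
cv2.imwrite("pics/i.png",np.vstack([np.hstack([f(s0,264,223),f(s1,258,223)]),np.hstack([f(t0,275,126),f(t1,276,122)])]))
```

```text
(no output)
```

View pics/i.png

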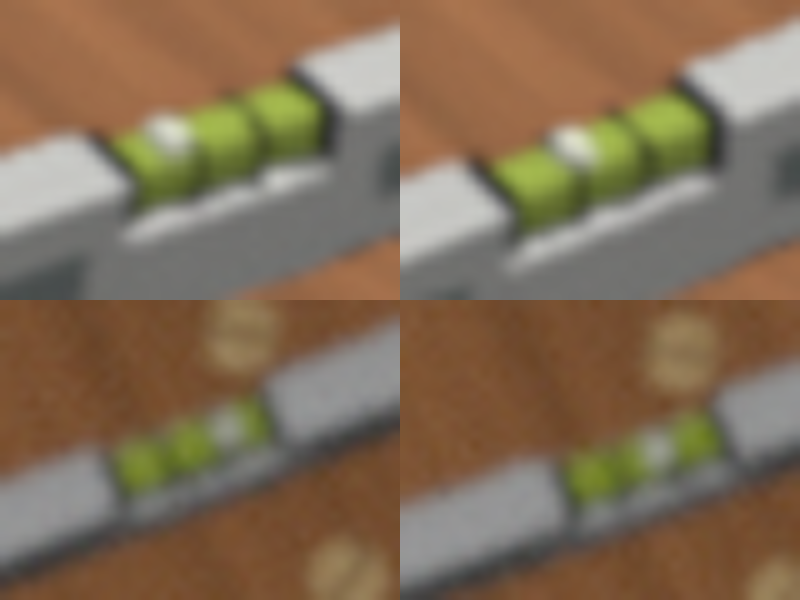

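The bubble has moved: in the top view it is at (657,452) with the vial centre about (646,455), roughly +4 mm. It may lag, so I wait a moment and measure it by colour along the level's axis.

```bash
cat > bub.py <<'E'
from st import *
def run():
    for n in("top","scene"):
        p,d=imaging.camera(n);np.save(n+"_d.npy",d);np.save(n+"_p.npy",p)
        K,R,t=cal(n);c=-R.T@t;W=world(n,d)
        v,uu=np.mgrid[0:384,0:512];D=np.stack([(uu-K[0,2])/K[0,0],(v-K[1,2])/K[1,1],np.ones(v.shape)],-1)@R
        P=c+D*((.244-c[2])/D[...,2])[...,None]
        # level extent
        lev=(d>0)&(np.hypot(W[...,0]-.68,W[...,1]+.035)<.15)&(W[...,2]>.234)
        L=P[lev][:,:2]@np.c_[u,pp];ax=(L[:,0].max()+L[:,0].min())/2
        s=P[...,:2]@u-ax;l=P[...,:2]@pp
        hsv=cv2.cvtColor(p,cv2.COLOR_RGB2HSV).astype(int)
        green=(hsv[...,1]>110)&(hsv[...,0]>28)&(hsv[...,0]<60)&(abs(s)<.04)&(abs(l-np.median(L[:,1]))<.02)
        G=s[green];lat=np.median(l[green]);print(n,"len",np.ptp(L[:,0]),"green",G.min(),G.max(),green.sum())
        m=(G.min()+G.max())/2
        for a in np.arange(-.024,.0241,.003):
            k=(abs(s-m-a)<.002)&(abs(l-lat)<.006)
            print("  %+.3f sat %.0f  val %.0f"%(a,hsv[k][:,1].mean(),hsv[k][:,2].mean()),end="")
        print()
run()
E
python3 -m handwheel '[{"jaw":0.3,"offset":[0,0,0],"rotation":[0,0,0]},{"jaw":0.3,"offset":[0,0,0],"rotation":[0,0,0]},{"jaw":0.3,"offset":[0,0,0],"rotation":[0,0,0]}]'; python3 bub.py; python3 m.py | grep "seat"
```

```text
time: 7.98
position: [0.6145, 0.1228, 0.0676]
eef_rot: [[0.197, -0.285, 0.938], [-0.538, 0.768, 0.346], [-0.82, -0.573, -0.002]]
wrist_force: [0.0, -1.9, -4.5]
finger_gap: 0.0422
top len 0.22166887598495055 green -0.025004267114774326 0.026188527437647824 41
  -0.024 sat 138  val 110  -0.021 sat 142  val 124  -0.018 sat 151  val 129  -0.015 sat 162  val 128  -0.012 sat 155  val 120  -0.009 sat 141  val 112  -0.006 sat 120  val 121  -0.003 sat 74  val 132  -0.000 sat 48  val 140  +0.003 sat 34  val 145  +0.006 sat 58  val 130  +0.009 sat 108  val 114  +0.012 sat 150  val 122  +0.015 sat 157  val 124  +0.018 sat 147  val 126  +0.021 sat 147  val 124  +0.024 sat 144  val 112
scene len 0.2293204641598773 green -0.02905104258639321 0.02521755414657806 121
  -0.024 sat 133  val 123  -0.021 sat 146  val 152  -0.018 sat 144  val 149  -0.015 sat 145  val 150  -0.012 sat 142  val 128  -0.009 sat 139  val 110  -0.006 sat 136  val 123  -0.003 sat 98  val 160  -0.000 sat 92  val 156  +0.003 sat 92  val 147  +0.006 sat 102  val 141  +0.009 sat 136  val 120  +0.012 sat 143  val 133  +0.015 sat 144  val 141  +0.018 sat 145  val 156  +0.021 sat 146  val 148  +0.024 sat 138  val 117
top seat [ 0.6696 -0.041   0.2007] [-0.0012  0.0037  1.    ] 0.0020399104391289726 4136 lean deg 0.22315424274319867 dir down 107.19320036320268
scene seat [ 0.6997 -0.0446  0.2042] [-0.0006  0.0046  1.    ] 0.0008448079821626172 5343 lean deg 0.2650013297156545 dir down 96.92984435794622
```

The bubble is about +1.7 mm in both views, matching the lean of 0.25°. I push 3.5 mm more, then release and recheck while still around the wedge.

```bash
python3 -m handwheel '[{"jaw":0.3,"offset":[0.0006,-0.0016,0],"rotation":[0,0,0]},{"jaw":0.3,"offset":[0.0006,-0.0016,0],"rotation":[0,0,0]},{"jaw":0.3,"offset":[0,0,0],"rotation":[0,0,0]},{"jaw":0.3,"offset":[0,0,0],"rotation":[0,0,0]}]';  python3 -m handwheel '[{"jaw":0.62,"offset":[0,0,0],"rotation":[0,0,0]},{"jaw":0.62,"offset":[0,0,0],"rotation":[0,0,0]},{"jaw":0.62,"offset":[0,0,0],"rotation":[0,0,0]},{"jaw":0.62,"offset":[0,0,0],"rotation":[0,0,0]}]'; python3 bub.py; python3 m.py | grep "seat"
```

```text
time: 8.42
position: [0.6159, 0.1201, 0.0676]
eef_rot: [[0.197, -0.285, 0.938], [-0.537, 0.769, 0.347], [-0.82, -0.572, -0.002]]
wrist_force: [-0.4, 3.2, -3.7]
finger_gap: 0.042
time: 8.75
position: [0.616, 0.1196, 0.0679]
eef_rot: [[0.197, -0.285, 0.938], [-0.538, 0.768, 0.347], [-0.819, -0.573, -0.002]]
wrist_force: [0.6, 0.2, 0.4]
finger_gap: 0.0528
top len 0.22171389130724098 green -0.024283925423337765 0.025670326775465768 44
  -0.024 sat 142  val 117  -0.021 sat 152  val 127  -0.018 sat 151  val 130  -0.015 sat 161  val 129  -0.012 sat 144  val 120  -0.009 sat 132  val 117  -0.006 sat 89  val 125  -0.003 sat 50  val 136  -0.000 sat 40  val 140  +0.003 sat 52  val 136  +0.006 sat 93  val 121  +0.009 sat 128  val 109  +0.012 sat 151  val 120  +0.015 sat 149  val 124  +0.018 sat 148  val 126  +0.021 sat 164  val 125  +0.024 sat 144  val 110
scene len 0.22978809357584487 green -0.027553142139515097 0.02685764766556753 118
  -0.024 sat 145  val 142  -0.021 sat 145  val 145  -0.018 sat 144  val 155  -0.015 sat 143  val 147  -0.012 sat 140  val 120  -0.009 sat 132  val 120  -0.006 sat 117  val 137  -0.003 sat 91  val 153  -0.000 sat 100  val 142  +0.003 sat 112  val 140  +0.006 sat 132  val 123  +0.009 sat 141  val 129  +0.012 sat 144  val 143  +0.015 sat 144  val 152  +0.018 sat 146  val 142  +0.021 sat 145  val 144  +0.024 sat 121  val 104
top seat [ 0.6702 -0.0413  0.2008] [0.0015 0.0019 1.    ] 0.002039791115657235 4132 lean deg 0.1389963781825307 dir down 53.25407395367063
scene seat [ 0.7001 -0.0448  0.2044] [0.0003 0.002  1.    ] 0.0008442438299683118 5314 lean deg 0.1158835606651171 dir down 80.51789597862067
```

The seat is level (0.12–0.14°) and the bubble centred with the wedge released. I withdraw along the tool axis.

```bash
python3 -m handwheel '[{"jaw":0.62,"offset":[-0.002,0.0054,0.0082],"rotation":[0,0,0]},{"jaw":0.62,"offset":[-0.004,0.0108,0.0164],"rotation":[0,0,0]},{"jaw":0.62,"offset":[-0.004,0.0108,0.0164],"rotation":[0,0,0]},{"jaw":0.62,"offset":[-0.006,0.016,0.024],"rotation":[0,0,0]},{"jaw":0.62,"offset":[-0.006,0.016,0.024],"rotation":[0,0,0]}]';  python3 -m handwheel '[{"jaw":0.62,"offset":[-0.006,0.016,0.024],"rotation":[0,0,0]},{"jaw":0.62,"offset":[-0.006,0.016,0.024],"rotation":[0,0,0]},{"jaw":0.62,"offset":[0,0,0],"rotation":[0,0,0]},{"jaw":0.62,"offset":[0,0,0],"rotation":[0,0,0]},{"jaw":0.62,"offset":[0,0,0],"rotation":[0,0,0]}]'; python3 bub.py|grep -v sat; python3 m.py | egrep "seat|mid|circ"; python3 -c "
from h import *
p,d=imaging.camera('wrist');save('j',cv2.resize(p,(640,480)))"
```

```text
time: 9.27
position: [0.5931, 0.1793, 0.1577]
eef_rot: [[0.196, -0.286, 0.938], [-0.538, 0.769, 0.346], [-0.82, -0.573, -0.003]]
wrist_force: [0.6, 0.7, 0.4]
finger_gap: 0.0532
time: 9.68
position: [0.5814, 0.2108, 0.2046]
eef_rot: [[0.197, -0.286, 0.938], [-0.538, 0.768, 0.347], [-0.82, -0.573, -0.002]]
wrist_force: [0.7, -0.0, -0.2]
finger_gap: 0.0526
top len 0.22171389130724098 green -0.02552246777695638 0.025670326775465768 42
scene len 0.2303094991357261 green -0.02781384491945571 0.026596944885626916 118
top seat [ 0.6695 -0.0403  0.2008] [0.0003 0.003  1.    ] 0.0020687348447840552 4138 lean deg 0.17391927149739206 dir down 83.4193371960306
 circ (0.6759182810783386, -0.04346352443099022) 0.14904628694057465 ell ((0.6737122535705566, -0.04016010835766792), (0.2857617139816284, 0.29605019092559814), 123.16268157958984)
 dir [-0.3445  0.9388 -0.0006] 110.15030484681952 mid [ 0.6795 -0.0374  0.2435] 0.22175442474289184
scene seat [ 0.7003 -0.0451  0.2043] [0.0006 0.0016 1.    ] 0.0008386909255023186 5382 lean deg 0.1009904995909861 dir down 68.4025900632683
 circ (0.6804269552230835, -0.041667304933071136) 0.14912186563014984 ell ((0.6765666604042053, -0.039639659225940704), (0.28251129388809204, 0.29536131024360657), 144.33038330078125)
 dir [ 0.3426 -0.9395  0.    ] -69.96491506697711 mid [ 0.6892 -0.0343  0.2454] 0.22288715953999
```

View pics/j.png

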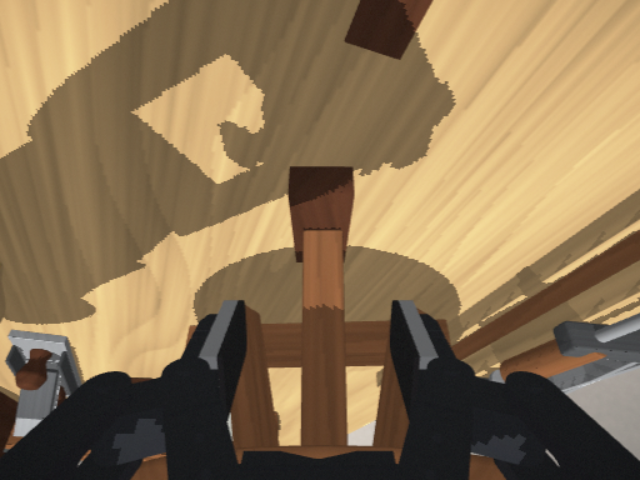

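The leg stands centred on the wedge at (322,235), with the thin end showing past the foot at (299,260) and the thick end out at (320,170). The arm is clear, so I hand in.

```bash
python3 -c "
from bench import order
print(order.hand_in())"
```

```text
the job is handed in; nothing more can be done
None
```

I pushed the thick wedge under the short leg, thin end first and straight in along the stool's x, until the seat was level. Then I let go, backed the arm clear and handed in at about 10 s. The hand-in returned no verdict.

- **Seat:** after backing off, the two cameras put the lean at 0.10° and 0.17° (limit 0.57°).
- **Bubble:** the colour profile right after release put it within about 1 mm of centre. I did not repeat that reading after backing off. An earlier close-up seemed to show it 7–10 mm off. The colour profile in both views and the seat-plane fits disagreed with that, and I relied on them.
- **Wedge:** in the seat's frame the tip is at x ≈ -0.039 m and the grip point at x ≈ -0.141 m, worked out from the gripper's pose. The last wrist picture shows the leg standing centred on it.
- **Stool and the rest:** the stool slid about 9 mm towards the batten (limit 50 mm), and the spirit level is still on the seat. I kept clear of the other things on the bench but did not re-measure them. I did not measure the contact force between wedge and stool separately.

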